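Lock the hold-down bar over a foil tray

ROBOT

A 6-joint arm with a two-finger parallel gripper is mounted at the origin on the work surface. World frame = base frame: x ahead of the robot, y to its left, z up, the work surface at z = 0. Lengths are in m, angles in rad, forces in N, time in s.
With the tool pointing down it reaches from about 0.35 to 0.85 m from the base axis. Payload 8.1 kg.
Tool frame: the origin (TCP) lies at the very end of the fingers, on their centre line; the grasp point (between the pads) lies 19 mm behind it; z points along the fingers, y is the line along which they close (so a half turn about z gives the same grasp; the last joint's range is limited). The gripper opens to 93 mm and grips with 3 to 60 N. Pads are 15 mm wide; open, the fingers measure 128 mm over their backs; the gripper's body (75 mm by 188 mm) begins 65 mm behind the grasp point.
Start: joints at [1.072, 0.13, 1.488, -0, 1.523, -0.085], TCP at [0.241, 0.549, 0.219] pointing down, gripper open.
Joint ranges: [-2.96, 2.96], [-0.89, 2.26], [0.02, 2.5], [-1.34, 4.48], [0, 2.73], [-2.66, 2.66]. Speed limits (rad/s): [2.39, 2.39, 2.79, 3.14, 3.14, 3.14].

INTERFACE

Orientations are given as a rotation vector (axis times angle).
In Python, from plant import robot, imaging gives the robot as it stands.
- The arm moves only by the tool jog_arm, never from a script. Its argument "rows" is a list of rows, each a list of 2 entries, a list of its own where there are three numbers: the shift along the tool's x, y, z each as a share of 0.2 m, from -1 to 1, then the turn, a rotation vector about the tool's x, y, z each as a share of pi/2 rad, from -1 to 1. A call has 1 to 5 rows; each row is the pose to reach, as a shift and turn from the pose commanded when the call began, along the tool's axes at that moment; what a row does not reach only later rows make up. A row lasts 1/10 s, in which the tool goes at most 50 mm and 8.59 degrees, less where a joint would pass 70% of its speed; a pose out of reach is approached as far as the arm can. A call with a number of a shift or a turn outside -1 to 1 is refused whole. A call with a gripper value outside its range is refused whole. "hand" is the closure, from -1 (fully open) to 1 (shut), set as the call begins (left out, the last holds). The fingers move at their own pace and stop on an object; "squeeze" is the grip in N (left out, the last holds). Time passes only in rows, so rows that repeat a pose let the fingers close. It gives the time, the measured TCP pose, the force, the opening and the grip force at its end, in the units of the state.
- robot.read_state(): the state, without advancing time (a new reading comes with each control period).
- imaging.read_camera(name): name is "scene" or "top" or "wrist"; returns a dict with "frame" (480x640x3 uint8, red, green, blue), "vertical_fov" (degrees; the focal length in pixels is half the picture's height over the tangent of half this angle, whatever the lens; pixels are square), "cx", "cy" (the principal point, pixels), "k1" (the pictures are not rectified: a ray, as slopes to the right and down, at radius r is drawn at 1 + k1 r^2 times it, then the intrinsics apply), "R" (3x3) and "t" (3): a world point X has camera coordinates R X + t. Camera axes: x right, y down, z forward; pixel columns grow to the right and rows downward; lengths in m; the calibration is good to about 2 mm. A picture is of the moment at which its call begins. There is no depth.
- robot.close_job(): hands the job in; it is judged then, once.
The state is a dict: "t": time; "q": joint angles; "dq": joint speeds; "joint_torque": joint torques, N m; "tool_pos": TCP position; "orientation": TCP orientation; "force": force on the tool from outside, world axes, zero at the start; "wrist_torque": the same for the moment, N m; "opening": finger opening in m; "gripper_force": force on a finger pad.
Only numpy, scipy, OpenCV 4.12 (cv2) and the standard library are available. Lean on these libraries where they do the work, as an engineer would, in place of code of your own. Each camera call takes 0.05 s, during which the arm holds its last target. There are 200 camera calls.

TASK

Lock the covered foil tray down on its carrying board: lift the sprung clamp at the end of the sprung bar, and with the clamp still raised draw the bar out across the tray all the way to its stop, without hauling hard against the stop. Then lower the clamp so that its hook drops fully behind the post, and let go, so that the bar's spring keeps it hooked there. Leave the tray in its place, and do not knock over or push away the jars and the pitcher.

Things in the scene. Friction and masses are not known exactly. Their poses are not given: they have to be found in the camera images.
- carrier: Fixed plywood carrying board, 270 (x) x 400 (y) x 18 mm, y -265 to +135 mm. Origin: on the work surface below the tray's middle; z up, +y is the way the bar pulls out. At its -y end a level square tube, 36 mm wide, axis 98 mm above the work surface, from y = -255 to -90 mm, on two feet, houses the sprung bar (18 mm square). A flat steel post stands at the +y end.
- post (a point): Top outer (+y) edge, middle, of the fixed upright steel post: a plate 30 mm wide (x), 10 mm thick (y) and 72 mm tall. This point is 90 mm above the work surface, 98 mm from the carrier's origin along +y; its axes are the carrier's.
- bar: The sprung bar. Origin: its outer end, on the hinge axis of the clamp (along carrier x), 98 mm above the work surface, as found 80 mm from the carrier origin along -y. It slides along carrier y only; a spring draws it in (3 N as found, about 8 N out). Its stop, between 90 and 170 mm out, is felt: the pull goes solid; pull on it with under 30 N.
- grip (a point): Centre of the clamp's black knob: cylinder 28 mm in diameter, 28 mm long, axis along carrier x; pinch its flat ends. The clamp is a steel link 20 mm wide, 10 mm thick, hinged on the bar's tip, level and pointing to +y as found; knob centre 79 mm from the hinge axis along the link, 22 mm above it. It swings up by at most 0.9 rad; a spring folds it down (2 to 4 N at the knob).
- nose (a point): Lower inner (-y) edge, middle, of the clamp's hook: a tongue 24 mm wide, 75 to 83 mm from the hinge axis, reaching 20 mm below that axis; 78 mm above the work surface with the clamp level, so the level hook runs against the post's inner face and must be lifted over it. Hooked, this point is at the post's outer face, 12 mm below post.
- tray: Foil tray with white lid, 206 (x) x 148 (y) x 53 mm, 0.7 kg, loose on the carrier's board (its underside 18 mm above the work surface, lid 71 mm). Origin: centre of its underside.
- shaker: Bystander: round seasoning jar with black cap, 58 mm in diameter, 130 mm tall, beyond the post. Origin: centre of its underside.
- spice_jar: Bystander: round jar with a blue cap, 50 mm in diameter, 95 mm tall, standing on the board beside the tube. Origin: centre of its underside.
- pitcher: Bystander: clear plastic pitcher, 110 mm in diameter, 180 mm tall, with a handle. Origin: centre of its underside.

How it is judged:
On the way, in this order (a step that is already met when the one before it is completed fails the run):
1. with the clamp raised so that its hook is above the post's top, the bar is out at its stop (within 3 mm) (y of bar in the frame of carrier above 0.035 m and z of nose in the frame of post above 0 m), for 0.1 s.
2. the clamp is down with its hook behind the post (y of nose in the frame of post above -0.003 m and z of nose in the frame of post below -0.008 m), for 0.2 s.
At the end, for the whole second after the job is handed in: The hook is at least 8 mm below the post's top, its inner face within 3 mm inside to 5 mm outside of the post's outer face, so the bar stays out by itself; the tray is at rest and has moved under 15 mm, the jars and pitcher under 30 mm (all of step 2 and y of nose in the frame of post below 0.005 m and z of nose in the frame of post above -0.02 m and linear speed of tray below 0.02 m/s); the robot touches nothing.
It fails at once if the bar is hauled against its stop with over 30 N (contact force between bar_c1 and carrier_c11 above 30 N).
It fails at once if the tray is shifted by over 15 mm (distance of tray from where it was at the start of the episode above 0.015 m).
It fails at once if a bystander (jar, pitcher) is moved by over 30 mm (distance of any of shaker, spice_jar, pitcher from where it was at the start of the episode above 0.03 m).
It also fails if it takes over 40 s, if anything falls off the work surface, if the arm or the gripper's body presses on something with over 40 N, if the wrist force passes 120 N, or if a joint passes its speed limit or range.

## Working session

There is one attempt and no reset: what is moved stays moved. The work goes in short steps, Python scripts to look and compute and a tool call to move; the robot and the scene stay as the last step left them, time stands still between calls to the robot, and variables do not carry over. Pictures are saved under pics/ and viewed, at most 10 in all, crops included, and the job is handed in when it is done.

Besides the shell and the picture viewer there is one more tool, called after "Call:" by a JSON object that holds its "fn" and its "kwargs". jog_arm: Moves the arm, as the interface text tells. Its arguments: {"type":"object","properties":{"rows":{"type":"array"},"hand":{"type":"number"},"squeeze":{"type":"number"}},"required":["rows"]}

```bash
mkdir -p pics
cat > h.py <<'E'
import numpy as np, cv2, pickle
from plant import robot, imaging
def snap(n,tag):
    c=imaging.read_camera(n); pickle.dump(c,open(f'pics/{tag}.pkl','wb'))
    cv2.imwrite(f'pics/{tag}.png',c['frame'][:,:,::-1]); return c
def load(tag): return pickle.load(open(f'pics/{tag}.pkl','rb'))
def K(c):
    f=240/np.tan(np.radians(c['vertical_fov'])/2); return np.array([[f,0,c['cx']],[0,f,c['cy']],[0,0,1]]),np.array([c['k1'],0,0,0.])
def ray(c,p):
    k,d=K(c); u=cv2.undistortPoints(np.array([[p]],float),k,d)[0,0]
    R=np.array(c['R']);t=np.array(c['t']); v=R.T@np.array([*u,1]); return -R.T@t,v/np.linalg.norm(v)
def tri(obs):
    A=np.zeros((3,3));b=np.zeros(3);rs=[ray(c,p) for c,p in obs]
    for o,v in rs: M=np.eye(3)-np.outer(v,v);A+=M;b+=M@o
    X=np.linalg.solve(A,b); return X,[np.linalg.norm((np.eye(3)-np.outer(v,v))@(X-o)) for o,v in rs]
def atz(c,p,z): o,v=ray(c,p); return o+v*(z-o[2])/v[2]
def proj(c,X):
    k,d=K(c); return cv2.projectPoints(np.array(X,float).reshape(-1,1,3),cv2.Rodrigues(np.array(c['R']))[0],np.array(c['t'],float),k,d)[0][:,0]
E
python3 -c "
from h import *
for n in ['scene','top','wrist']: c=snap(n,n+'0'); print(n,-np.array(c['R']).T@c['t'])
s=robot.read_state();print(s)
a=[cv2.imread(f'pics/{n}0.png') for n in ['scene','top']]
"
```

```text
scene [ 0.91960933 -0.6315338   0.66305422]
top [0.40614078 0.09473458 1.01856897]
wrist [0.1621272  0.58207898 0.38341321]
{'t': 0.15, 'q': array([ 1.07163367e+00,  1.31007703e-01,  1.48905762e+00, -1.13004384e-05,
        1.52302624e+00, -8.54283286e-02]), 'dq': array([ 0.00162887, -0.00025673, -0.00267644,  0.00056125,  0.00104764,
       -0.00103154]), 'joint_torque': array([ 4.85440869e-04, -5.60476434e+01, -4.92334342e+01,  7.68398889e-02,
        3.05413711e-02, -1.14561203e-04]), 'tool_pos': array([0.2409947 , 0.5489667 , 0.21780084]), 'orientation': array([-6.45179511e-01, -3.07419859e+00,  2.25942457e-03]), 'force': array([ 0.69084008, -0.36586278,  0.64091826]), 'wrist_torque': array([0.00989964, 0.00416896, 0.01123374]), 'gripper_force': 0.0, 'opening': 0.093118670116655}
```

View pics/scene0.png

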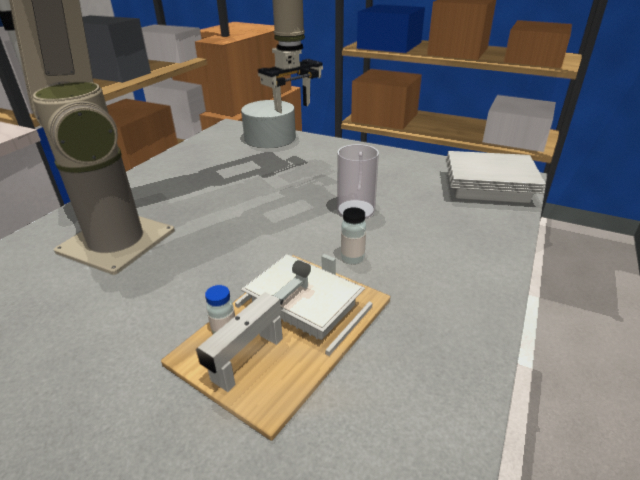

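View pics/top0.png

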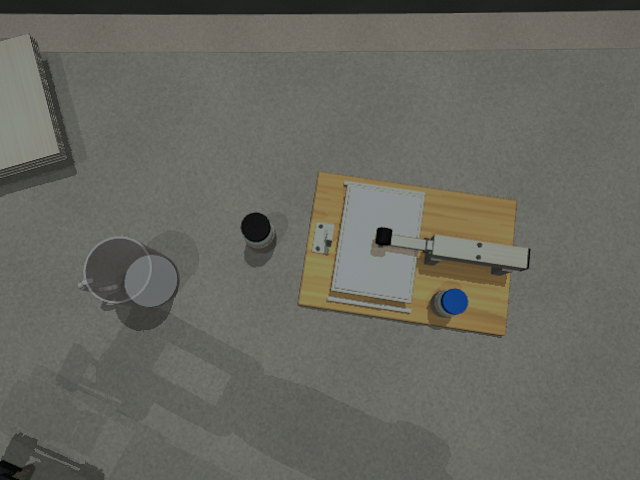

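The scene view shows the board with the tube near px (245,335), the knob at (301,269) and the post at (328,264). The top view shows the board corners at about (318,172), (517,199), (505,334) and (299,304), with the knob at (384,237) and the post at (327,239). I'll enlarge both.

```bash
python3 -c "
import cv2
a=cv2.imread('pics/top0.png')[160:350,290:540]; cv2.imwrite('pics/tc.png',cv2.resize(a,None,fx=3.1,fy=3.1,interpolation=cv2.INTER_CUBIC))
a=cv2.imread('pics/scene0.png')[200:440,160:400]; cv2.imwrite('pics/sc.png',cv2.resize(a,None,fx=2.5,fy=2.5,interpolation=cv2.INTER_CUBIC))
"
```

```text
(no output)
```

View pics/tc.png

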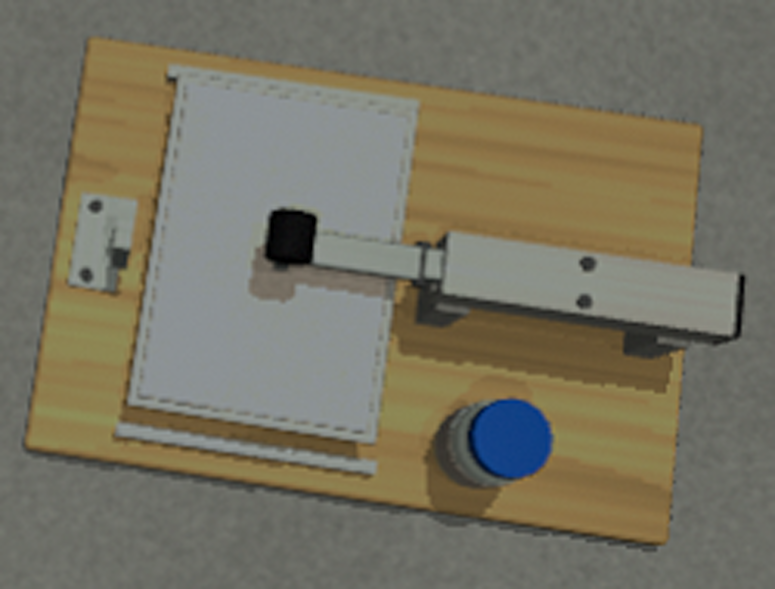

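View pics/sc.png

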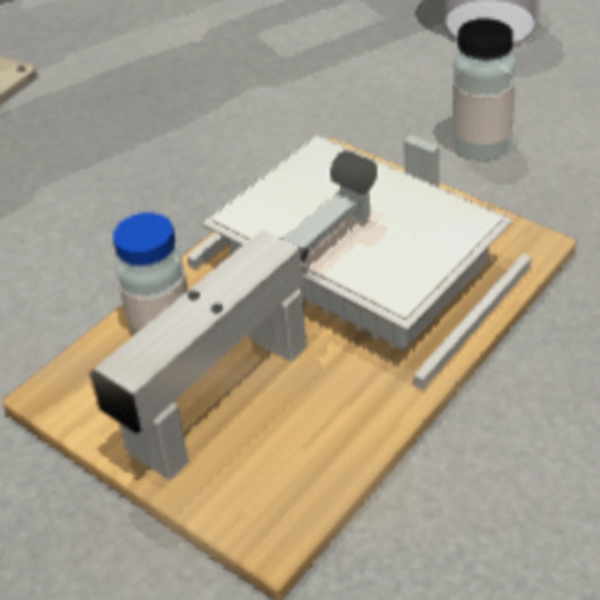

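Crop readings, all in crop pixels:
- **Top:** board corners at (90,37), (703,125), (664,541) and (28,443), and knob at (291,237).
- **Scene:** corners at (5,402), (283,597) and (576,240), knob at (353,172), and post top at (422,142).

```bash
cat > m.py <<'E'
from h import *
T,S=load('top0'),load('scene0')
tp=lambda x,y:(x/3.1+290-.35,y/3.1+160-.35); sp=lambda x,y:(x/2.5+160-.3,y/2.5+200-.3)
pts={'A':((90,37),(576,240)),'B':((703,125),(283,597)),'C':((664,541),(5,402)),'knob':((291,237),(353,172)),'blue':((512,438),(145,238))}
W={k:tri([(T,tp(*a)),(S,sp(*b))]) for k,(a,b) in pts.items()}
for k,v in W.items(): print(k,v[0].round(4),np.round(v[1],4))
from scipy.optimize import least_squares
loc={'A':(.135,.135,.018),'B':(.135,-.265,.018),'C':(-.135,-.265,.018)}
P=lambda q,l:np.stack([q[0]+np.cos(q[2])*l[:,0]-np.sin(q[2])*l[:,1],q[1]+np.sin(q[2])*l[:,0]+np.cos(q[2])*l[:,1],l[:,2]],1)
lt=np.array([loc['A'],loc['B'],loc['C'],(-.135,.135,.018)]);ot=np.array([tp(*x) for x in[(90,37),(703,125),(664,541),(28,443)]])
ls=lt[:3];os_=np.array([sp(*x) for x in[(576,240),(283,597),(5,402)]])
r=lambda q:np.r_[(proj(T,P(q,lt))-ot).ravel(),(proj(S,P(q,ls))-os_).ravel()]
s=least_squares(r,[.45,.1,-.1]);q=s.x;print('pose',q.round(4),'res',s.fun.round(2))
np.save('q.npy',q)
w=lambda *l:P(q,np.array([l],float))
for n,l in dict(knob=(0,-.001,.12),post=(0,.098,.09),hinge=(0,-.08,.098)).items():
    X=w(*l);print(n,X.round(4),(proj(T,X)-[290-.35,160-.35])*3.1,(proj(S,X)-[160-.3,200-.3])*2.5)
print('shaker',atz(T,(256,227),.13),'pitcher',atz(T,(118,270),.18))
c,d=np.cos(q[2]),np.sin(q[2])
for n in W: D=W[n][0]-[q[0],q[1],0]; print(n,'carrier',(c*D[0]+d*D[1]).round(4),(-d*D[0]+c*D[1]).round(4))
E
python3 m.py
```

```text
A [0.7292 0.0806 0.0168] [0. 0.]
B [ 0.6692 -0.3126  0.0124] [0.0014 0.0014]
C [ 0.4047 -0.2679  0.0155] [0.0001 0.0001]
knob [ 0.5762 -0.0312  0.1205] [0.0005 0.0005]
blue [ 0.4631 -0.1533  0.1071] [0.0006 0.0006]
pose [ 0.5782 -0.03   -0.1567] res [-0.83 -1.8   0.72 -1.75  2.02  0.66 -1.36  0.96  1.81 -0.43 -0.65 -1.52
 -1.8  -0.04]
knob [[ 0.5781 -0.031   0.12  ]] [[290.92238978 234.59197549]] [[355.86550484 172.91975293]]
post [[0.5935 0.0668 0.09  ]] [[117.27789811 219.88873574]] [[426.45532858 141.05083927]]
hinge [[ 0.5658 -0.109   0.098 ]] [[420.82133248 261.41907717]] [[293.59718802 250.33549969]]
shaker [0.59290965 0.1927408  0.13      ] pitcher [0.51328261 0.40884992 0.18      ]
A carrier 0.1319 0.1328
B carrier 0.134 -0.2649
C carrier -0.1342 -0.2621
knob carrier -0.0018 -0.0015
blue carrier -0.0945 -0.1397
```

Measured knob (0.577,-0.031,0.120) matches the pose fit to 2 mm. Next I work out the moves in tool axes.

```bash
cat > g.py <<'E'
import sys
from h import *
from scipy.spatial.transform import Rotation as Ro
# target: grasp yaw; args = carrier x y and z (m) for TCP
def delta(X,yaw=None):
    s=robot.read_state();R=Ro.from_rotvec(s['orientation']);M=R.as_matrix()
    print('t',s['t'],'pos',s['tool_pos'].round(4),'toolaxes',M.T.round(3).tolist(),'op',s['opening'],'F',s['force'].round(1))
    print('shift share',(M.T@(np.array(X)-s['tool_pos'])/.2).round(3))
    q=np.load('q.npy');ax=np.array([np.cos(q[2]),np.sin(q[2]),0])
    for sg in(1,-1):
        y=sg*ax;z=np.array([0,0,-1.]);x=np.cross(y,z)
        print('turn share',(Ro.from_matrix(M.T@np.stack([x,y,z],1)).as_rotvec()/(np.pi/2)).round(3))
def car(x,y,z):
    q=np.load('q.npy');c,d=np.cos(q[2]),np.sin(q[2]);return [q[0]+c*x-d*y,q[1]+d*x+c*y,z]
if __name__=='__main__': delta(car(*map(float,sys.argv[1:4])))
E
python3 g.py -0.001 -0.0015 0.219
```

```text
t 0.15 pos [0.241  0.549  0.2178] toolaxes [[-0.916, 0.402, 0.0], [0.402, 0.916, -0.001], [-0.001, -0.001, -1.0]] op 0.093118670116655 F [ 0.7 -0.4  0.6]
shift share [-2.705 -1.981 -0.003]
turn share [-0.001  0.001  0.836]
turn share [-1.000e-03 -1.000e-03 -1.164e+00]
```

Call:
{"fn": "jog_arm", "kwargs": {"rows": [[[-0.17,-0.13,0],[0,0,0.08]],[[-0.34,-0.26,0],[0,0,0.16]],[[-0.51,-0.39,0],[0,0,0.24]],[[-0.68,-0.52,0],[0,0,0.32]],[[-0.85,-0.65,0],[0,0,0.4]]], "hand": -1}}

```text
t: 0.65
tool_pos: [0.3449, 0.3604, 0.2183]
orientation: [-1.57, -2.721, 0.001]
force: [1.3, 0.5, -0.0]
opening: 0.0927
gripper_force: 0.0
```

```bash
python3 g.py -0.001 -0.0015 0.219
```

```text
t 0.65 pos [0.3449 0.3604 0.2183] toolaxes [[-0.5, 0.866, -0.0], [0.866, 0.5, -0.0], [-0.0, -0.0, -1.0]] op 0.09267327184040733 F [ 1.3  0.5 -0. ]
shift share [-2.276  0.025 -0.003]
turn share [-0.     0.     0.433]
turn share [-0.    -0.    -1.567]
```

Call:
{"fn": "jog_arm", "kwargs": {"rows": [[[-0.2,0,0],[0,0,0.08]],[[-0.4,0,0],[0,0,0.16]],[[-0.6,0,0],[0,0,0.24]],[[-0.8,0,0],[0,0,0.32]],[[-1,0,0],[0,0,0.4]]]}}

```text
t: 1.15
tool_pos: [0.4459, 0.1877, 0.2185]
orientation: [-2.335, -2.102, 0.0]
force: [0.2, 0.7, -0.3]
opening: 0.093
gripper_force: 0.0
```

```bash
python3 g.py -0.001 -0.0015 0.219
```

```text
t 1.15 pos [0.4459 0.1877 0.2185] toolaxes [[0.105, 0.995, -0.0], [0.995, -0.105, -0.0], [-0.0, 0.0, -1.0]] op 0.09300978859508204 F [ 0.2  0.7 -0.3]
shift share [-1.021  0.767 -0.003]
turn share [-0.     0.     0.033]
turn share [-0.    -0.    -1.967]
```

Call:
{"fn": "jog_arm", "kwargs": {"rows": [[[-0.19,0.14,0],[0,0,0.02]],[[-0.38,0.28,0],[0,0,0.03]],[[-0.57,0.42,0],[0,0,0.03]],[[-0.76,0.56,0],[0,0,0.03]],[[-0.95,0.7,0],[0,0,0.03]]]}}

```text
t: 1.65
tool_pos: [0.5665, -0.0156, 0.2184]
orientation: [-2.378, -2.052, 0.0]
force: [0.5, 0.6, 0.5]
opening: 0.0931
gripper_force: 0.0
```

Call:
{"fn": "jog_arm", "kwargs": {"rows": [[[0,0,0],[0,0,0]],[[0,0,0],[0,0,0]]]}}

```text
t: 1.85
tool_pos: [0.5657, -0.0146, 0.2179]
orientation: [-2.38, -2.049, 0.001]
force: [0.3, 0.1, 0.2]
opening: 0.093
gripper_force: 0.0
```

```bash
python3 g.py -0.001 -0.0015 0.104; python3 -c "
from h import *
snap('wrist','w1')"
```

```text
t 1.85 pos [ 0.5657 -0.0146  0.2179] toolaxes [[0.149, 0.989, 0.0], [0.989, -0.149, -0.002], [-0.002, 0.001, -1.0]] op 0.09297869119886663 F [0.3 0.1 0.2]
shift share [-0.075  0.069  0.569]
turn share [-0.001 -0.     0.005]
turn share [ 0.    -0.002 -1.995]
```

View pics/w1.png

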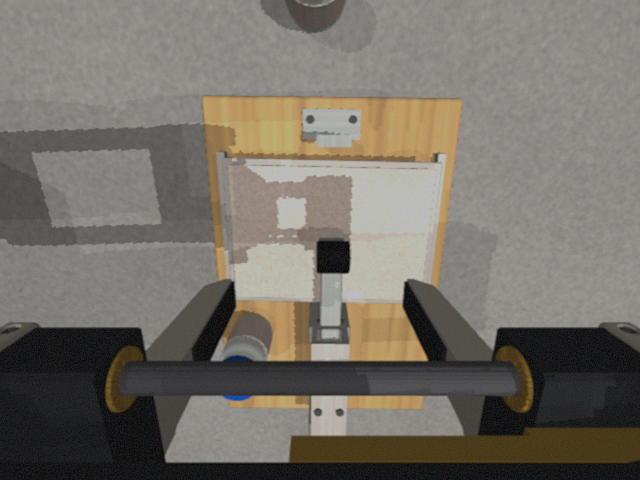

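Wrist view: the tool is square to the bar, knob centred at (333,256). I use this ray as a third measurement.

```bash
python3 -c "
from h import *
from g import *
c=load('w1');print(atz(c,(333,251),.128))
print(tri([(c,(333,256)),(load('top0'),(291/3.1+289.65,237/3.1+159.65)),(load('scene0'),(353/2.5+159.7,172/2.5+199.7))]))
delta([.577,-.0312,.104])"
```

```text
[ 0.57433832 -0.02440949  0.128     ]
(array([ 0.57529292, -0.03121221,  0.12062041]), [np.float64(0.001665684322173867), np.float64(0.0012961137337421241), np.float64(0.0005093348944044272)])
t 1.9 pos [ 0.5655 -0.0135  0.2181] toolaxes [[0.147, 0.989, 0.0], [0.989, -0.147, -0.001], [-0.001, 0.001, -1.0]] op 0.0928764251751346 F [ 0.6 -0.  -0.6]
shift share [-0.079  0.071  0.57 ]
turn share [-0.001 -0.     0.006]
turn share [ 0.000e+00 -1.000e-03 -1.994e+00]
```

Call:
{"fn": "jog_arm", "kwargs": {"rows": [[[-0.079,0.067,0.1],[0,0,0.006]],[[-0.079,0.067,0.25],[0,0,0.006]],[[-0.079,0.067,0.4],[0,0,0.006]],[[-0.079,0.067,0.5],[0,0,0.006]],[[-0.079,0.067,0.57],[0,0,0.006]]]}}

```text
t: 2.4
tool_pos: [0.5754, -0.0294, 0.1028]
orientation: [-2.384, -2.042, 0.002]
force: [-0.2, 0.3, 0.1]
opening: 0.0931
gripper_force: 0.0
```

Call:
{"fn": "jog_arm", "kwargs": {"rows": [[[0,0,0],[0,0,0]],[[0,0,0],[0,0,0]]]}}

```text
t: 2.6
tool_pos: [0.5771, -0.0305, 0.1055]
orientation: [2.387, 2.042, 0.001]
force: [-0.1, 0.3, -0.3]
opening: 0.0929
gripper_force: 0.0
```

```bash
python3 -c "
from h import *
from g import *
delta([.576,-.0312,.104]);snap('wrist','w2')
a=load('w2')['frame'][:,:,::-1];cv2.imwrite('pics/w2.png',a)"
```

```text
t 2.6 pos [ 0.5771 -0.0305  0.1055] toolaxes [[0.155, 0.988, 0.0], [0.988, -0.155, 0.001], [0.001, 0.0, -1.0]] op 0.09294732584805457 F [-0.1  0.3 -0.3]
shift share [-0.004 -0.005  0.008]
turn share [ 0.    -0.     0.001]
turn share [ 0.000e+00  1.000e-03 -1.999e+00]
```

View pics/w2.png

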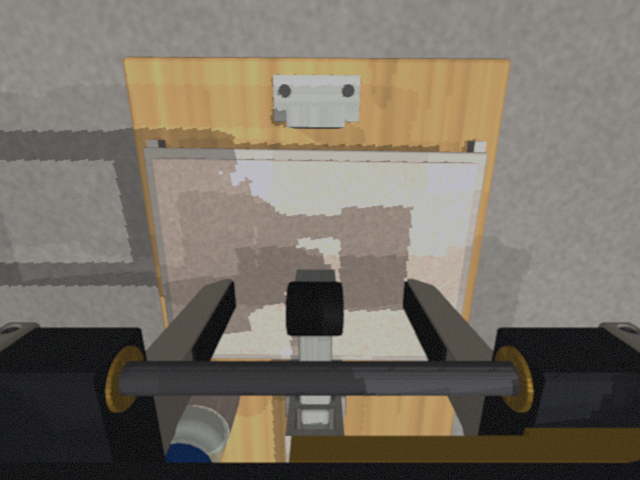

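The knob, at (315,308), sits centred between the fingers, whose inner edges are at 235 and 404. Closing.

Call:
{"fn": "jog_arm", "kwargs": {"rows": [[[0,0,0],[0,0,0]],[[0,0,0],[0,0,0]],[[0,0,0],[0,0,0]],[[0,0,0],[0,0,0]],[[0,0,0],[0,0,0]]], "hand": 1, "squeeze": 25}}

```text
t: 3.15
tool_pos: [0.5769, -0.0313, 0.1047]
orientation: [2.388, 2.041, 0.0]
force: [0.2, 0.0, -0.2]
opening: 0.0572
gripper_force: 0.0
```

Call:
{"fn": "jog_arm", "kwargs": {"rows": [[[0,0,0],[0,0,0]],[[0,0,0],[0,0,0]],[[0,0,0],[0,0,0]],[[0,0,0],[0,0,0]],[[0,0,0],[0,0,0]]]}}

```text
t: 3.65
tool_pos: [0.5751, -0.0309, 0.1043]
orientation: [-2.385, -2.04, 0.004]
force: [-9.2, 1.0, 4.4]
opening: 0.0279
gripper_force: 25.0
```

Call:
{"fn": "jog_arm", "kwargs": {"rows": [[[0,-0.005,-0.03],[0,0,0]],[[0,-0.005,-0.065],[0,0,0]],[[0,-0.005,-0.1],[0,0,0]],[[0,-0.005,-0.135],[0,0,0]],[[0,-0.005,-0.165],[0,0,0]]]}}

```text
t: 4.15
tool_pos: [0.5748, -0.0313, 0.1373]
orientation: [-2.387, -2.04, 0.003]
force: [-2.9, -4.1, -12.6]
opening: 0.0278
gripper_force: 25.0
```

Call:
{"fn": "jog_arm", "kwargs": {"rows": [[[0,0,0],[0,0,0]],[[0,0,0],[0,0,0]]]}}

```text
t: 4.35
tool_pos: [0.575, -0.0311, 0.1378]
orientation: [-2.387, -2.04, 0.002]
force: [-6.5, -2.6, -4.8]
opening: 0.028
gripper_force: 25.0
```

```bash
python3 g.py 0 0.08 0.135;  python3 -c "
from h import *
snap('scene','s2')
a=cv2.imread('pics/s2.png')[200:400,200:400]; cv2.imwrite('pics/s2c.png',cv2.resize(a,None,fx=3,fy=3))"
```

```text
t 4.35 pos [ 0.575  -0.0311  0.1378] toolaxes [[0.156, 0.988, -0.0], [0.988, -0.156, -0.002], [-0.002, 0.0, -1.0]] op 0.027996805335756332 F [-6.5 -2.6 -4.8]
shift share [0.408 0.016 0.014]
turn share [-0.001  0.     0.   ]
turn share [-0.    -0.002 -2.   ]
```

View pics/s2c.png

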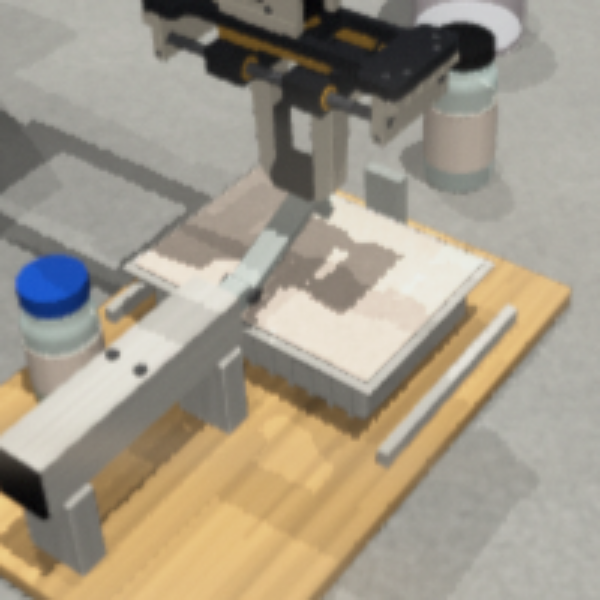

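The clamp is raised, with the knob held at crop (300,190). I now draw the bar out along tool +x.

Call:
{"fn": "jog_arm", "kwargs": {"rows": [[[0.05,-0.004,0],[0,0,0]],[[0.12,-0.004,0],[0,0,0]],[[0.19,-0.004,0],[0,0,0]],[[0.26,-0.004,0],[0,0,0]],[[0.32,-0.004,0],[0,0,0]]]}}

```text
t: 4.9
tool_pos: [0.5849, 0.0317, 0.1377]
orientation: [2.388, 2.04, -0.003]
force: [-1.7, -7.5, -8.6]
opening: 0.0277
gripper_force: 25.0
```

Call:
{"fn": "jog_arm", "kwargs": {"rows": [[[0.02,0,0],[0,0,0]],[[0.04,0,0],[0,0,0]],[[0.05,0,0],[0,0,0]],[[0.06,0,0],[0,0,0]],[[0.06,0,0],[0,0,0]]]}}

```text
t: 5.4
tool_pos: [0.5868, 0.0434, 0.1378]
orientation: [2.388, 2.041, -0.002]
force: [-0.7, -6.0, -7.7]
opening: 0.0282
gripper_force: 25.0
```

```bash
python3 g.py 0 0.1 0.138
```

```text
t 5.4 pos [0.5868 0.0434 0.1378] toolaxes [[0.156, 0.988, -0.001], [0.988, -0.156, -0.0], [-0.0, -0.001, -1.0]] op 0.02815706331427287 F [-0.7 -6.  -7.7]
shift share [ 0.131  0.015 -0.001]
turn share [-0.     0.001  0.   ]
turn share [-1.e-03 -0.e+00 -2.e+00]
```

Call:
{"fn": "jog_arm", "kwargs": {"rows": [[[0.02,0,0],[0,0,0]],[[0.04,0,0],[0,0,0]],[[0.06,0,0],[0,0,0]],[[0.075,0,0],[0,0,0]],[[0.085,0,0],[0,0,0]]]}}

```text
t: 5.9
tool_pos: [0.5894, 0.0598, 0.1377]
orientation: [2.387, 2.04, -0.003]
force: [-1.1, -8.1, -8.4]
opening: 0.0278
gripper_force: 25.0
```

Call:
{"fn": "jog_arm", "kwargs": {"rows": [[[0.005,0,0],[0,0,0]],[[0.01,0,0],[0,0,0]],[[0.015,0,0],[0,0,0]]]}}

```text
t: 6.2
tool_pos: [0.5898, 0.0625, 0.1377]
orientation: [2.388, 2.04, -0.003]
force: [-0.9, -7.8, -8.4]
opening: 0.0281
gripper_force: 25.0
```

Call:
{"fn": "jog_arm", "kwargs": {"rows": [[[0.005,0,0],[0,0,0]],[[0.01,0,0],[0,0,0]],[[0.015,0,0],[0,0,0]]]}}

```text
t: 6.5
tool_pos: [0.5903, 0.0655, 0.1377]
orientation: [2.388, 2.04, -0.003]
force: [-0.8, -8.5, -8.3]
opening: 0.0278
gripper_force: 25.0
```

Call:
{"fn": "jog_arm", "kwargs": {"rows": [[[0.005,0,0],[0,0,0]],[[0.01,0,0],[0,0,0]]]}}

```text
t: 6.7
tool_pos: [0.5906, 0.0674, 0.1377]
orientation: [2.388, 2.04, -0.003]
force: [-0.8, -8.3, -8.3]
opening: 0.0282
gripper_force: 25.0
```

Call:
{"fn": "jog_arm", "kwargs": {"rows": [[[0.005,0,0],[0,0,0]],[[0.005,0,0],[0,0,0]]]}}

```text
t: 6.9
tool_pos: [0.5908, 0.0685, 0.1377]
orientation: [2.388, 2.04, -0.003]
force: [-1.2, -7.4, -8.6]
opening: 0.0276
gripper_force: 25.0
```

Call:
{"fn": "jog_arm", "kwargs": {"rows": [[[0.005,0,0],[0,0,0]],[[0.01,0,0],[0,0,0]]]}}

```text
t: 7.1
tool_pos: [0.5911, 0.0703, 0.1377]
orientation: [2.388, 2.04, -0.003]
force: [-0.9, -9.5, -8.9]
opening: 0.0275
gripper_force: 25.0
```

Call:
{"fn": "jog_arm", "kwargs": {"rows": [[[0.005,0,0],[0,0,0]],[[0.01,0,0],[0,0,0]]]}}

```text
t: 7.3
tool_pos: [0.5914, 0.0723, 0.1377]
orientation: [2.388, 2.04, -0.003]
force: [-0.8, -8.4, -9.8]
opening: 0.0277
gripper_force: 25.0
```

Call:
{"fn": "jog_arm", "kwargs": {"rows": [[[0.005,0,0],[0,0,0]],[[0.005,0,0],[0,0,0]]]}}

```text
t: 7.5
tool_pos: [0.5916, 0.0734, 0.1377]
orientation: [2.387, 2.04, -0.003]
force: [-0.2, -8.4, -9.1]
opening: 0.0276
gripper_force: 25.0
```

Call:
{"fn": "jog_arm", "kwargs": {"rows": [[[0.005,0,0],[0,0,0]],[[0.005,0,0],[0,0,0]]]}}

```text
t: 7.7
tool_pos: [0.5917, 0.0744, 0.1377]
orientation: [2.388, 2.04, -0.003]
force: [-0.5, -8.8, -8.8]
opening: 0.0277
gripper_force: 25.0
```

```bash
python3 g.py 0 0.1 0.138; python3 -c "
from h import *
snap('scene','s3')
a=cv2.imread('pics/s3.png')[200:400,200:400]; cv2.imwrite('pics/s3c.png',cv2.resize(a,None,fx=3,fy=3))"
```

```text
t 7.7 pos [0.5917 0.0744 0.1377] toolaxes [[0.156, 0.988, -0.002], [0.988, -0.156, -0.0], [-0.001, -0.002, -1.0]] op 0.027695466232130185 F [-0.5 -8.8 -8.8]
shift share [-0.026  0.015 -0.002]
turn share [-0.     0.001  0.   ]
turn share [-0.002 -0.    -2.   ]
```

View pics/s3c.png

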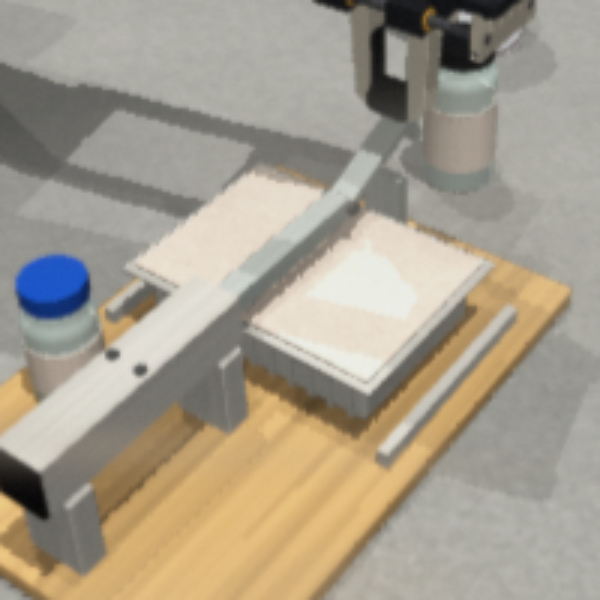

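The bar is well out, with its hinge at crop (350,205) and the clamp still raised. The stop isn't felt yet, so I go on in 1 mm steps.

Call:
{"fn": "jog_arm", "kwargs": {"rows": [[[0.005,0,0],[0,0,0]],[[0.01,0,0],[0,0,0]]]}}

```text
t: 7.95
tool_pos: [0.5918, 0.075, 0.1372]
orientation: [2.387, 2.039, -0.006]
force: [-1.1, -14.7, -11.7]
opening: 0.0281
gripper_force: 25.0
```

Call:
{"fn": "jog_arm", "kwargs": {"rows": [[[0.005,0,0],[0,0,0]],[[0.01,0,0],[0,0,0]]]}}

```text
t: 8.15
tool_pos: [0.5918, 0.0759, 0.1366]
orientation: [2.387, 2.038, -0.009]
force: [-0.6, -19.1, -13.6]
opening: 0.0278
gripper_force: 25.0
```

Call:
{"fn": "jog_arm", "kwargs": {"rows": [[[0.005,0,0],[0,0,0]],[[0.01,0,0],[0,0,0]]]}}

```text
t: 8.35
tool_pos: [0.5919, 0.0769, 0.1361]
orientation: [2.387, 2.037, -0.011]
force: [1.0, -23.4, -16.5]
opening: 0.0281
gripper_force: 25.0
```

The stop is felt: the pull rose from 8 to 23 N over 2–3 mm, so about 15 N is on the stop. I ease back slightly and lower.

Call:
{"fn": "jog_arm", "kwargs": {"rows": [[[-0.01,0,0],[0,0,0]],[[-0.015,0,0.015],[0,0,0]],[[-0.01,0,0.035],[0,0,0]],[[-0.005,0,0.06],[0,0,0]],[[0,0,0.08],[0,0,0]]]}}

```text
t: 8.85
tool_pos: [0.5928, 0.0807, 0.1224]
orientation: [2.388, 2.04, -0.002]
force: [-3.9, -6.3, -2.8]
opening: 0.028
gripper_force: 25.0
```

```bash
python3 g.py 0 0.11 0.1043
```

```text
t 8.85 pos [0.5928 0.0807 0.1224] toolaxes [[0.156, 0.988, -0.001], [0.988, -0.156, 0.0], [-0.0, -0.001, -1.0]] op 0.028044715624826518 F [-3.9 -6.3 -2.8]
shift share [-0.008  0.014  0.09 ]
turn share [0.    0.001 0.   ]
turn share [-1.e-03  0.e+00 -2.e+00]
```

Call:
{"fn": "jog_arm", "kwargs": {"rows": [[[0,0,0.02],[0,0,0]],[[0,0,0.04],[0,0,0]],[[0,0,0.06],[0,0,0]],[[0,0,0.075],[0,0,0]],[[0,0,0.085],[0,0,0]]]}}

```text
t: 9.35
tool_pos: [0.5933, 0.0812, 0.1073]
orientation: [2.387, 2.041, 0.001]
force: [-11.9, -4.4, 16.0]
opening: 0.0277
gripper_force: 25.0
```

Call:
{"fn": "jog_arm", "kwargs": {"rows": [[[0,0,0.003],[0,0,0]],[[0,0,0.006],[0,0,0]]]}}

```text
t: 9.55
tool_pos: [0.5933, 0.0813, 0.1072]
orientation: [2.387, 2.041, 0.001]
force: [-13.0, -4.6, 17.7]
opening: 0.0278
gripper_force: 25.0
```

Call:
{"fn": "jog_arm", "kwargs": {"rows": [[[-0.01,-0.003,-0.008],[0,0,0]],[[-0.02,-0.006,-0.008],[0,0,0]],[[-0.03,-0.006,-0.008],[0,0,0]],[[-0.035,-0.006,-0.008],[0,0,0]],[[-0.04,-0.006,-0.008],[0,0,0]]]}}

```text
t: 10.05
tool_pos: [0.5929, 0.0805, 0.1084]
orientation: [-2.383, -2.042, -0.018]
force: [3.7, 26.5, 1.6]
opening: 0.0275
gripper_force: 25.0
```

```bash
python3 g.py 0 0.102 0.1043; python3 -c "
from h import *
snap('scene','s4');snap('wrist','w4')
a=cv2.imread('pics/s4.png')[200:320,260:400]; b=cv2.imread('pics/w4.png')[60:400,160:480]
a=cv2.resize(a,None,fx=3.4,fy=3.4,interpolation=cv2.INTER_CUBIC)
b=cv2.resize(b,(320,a.shape[0]))
cv2.imwrite('pics/s4c.png',np.hstack([a,b]))"
```

```text
t 10.05 pos [0.5929 0.0805 0.1084] toolaxes [[0.153, 0.988, 0.011], [0.988, -0.153, 0.005], [0.007, 0.01, -1.0]] op 0.02753717666995651 F [ 3.7 26.5  1.6]
shift share [-0.047  0.013  0.02 ]
turn share [ 0.003 -0.007  0.002]
turn share [ 0.011  0.005 -1.998]
```

View pics/s4c.png

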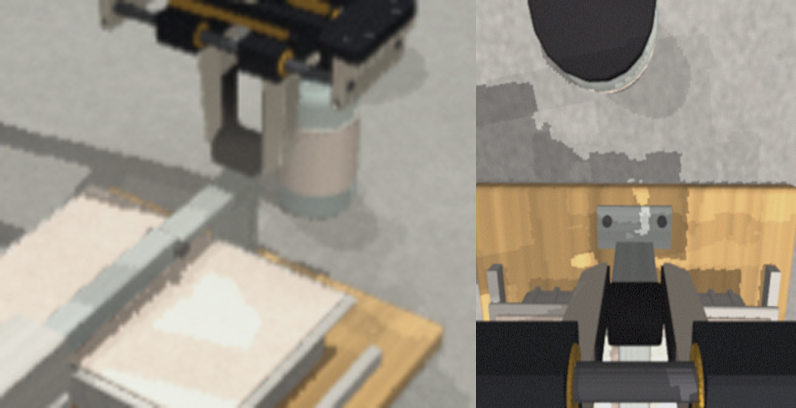

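The wrist view shows the link end at (632,262) over the post's foot and the knob between the pads. The left view shows the clamp level with the bar. The hook resists moving inward (26 N), so it is behind the post. I relieve that force and let go.

Call:
{"fn": "jog_arm", "kwargs": {"rows": [[[0.015,0,0],[0,0,0]],[[0.03,0,0],[0,0,0]],[[0.03,0,0],[0,0,0]]]}}

```text
t: 10.45
tool_pos: [0.5929, 0.0808, 0.1079]
orientation: [2.386, 2.041, 0.006]
force: [-2.9, 2.7, 8.5]
opening: 0.0279
gripper_force: 25.0
```

Call:
{"fn": "jog_arm", "kwargs": {"rows": [[[0,0,0],[0,0,0]],[[0,0,0],[0,0,0]],[[0,0,0],[0,0,0]],[[0,0,0],[0,0,0]],[[0,0,0],[0,0,0]]], "hand": -0.2}}

```text
t: 10.95
tool_pos: [0.5913, 0.0797, 0.1049]
orientation: [-2.388, -2.041, 0.0]
force: [0.2, 1.2, -0.2]
opening: 0.0553
gripper_force: 0.0
```

Call:
{"fn": "jog_arm", "kwargs": {"rows": [[[0,0,-0.1],[0,0,0]],[[0,0,-0.3],[0,0,0]],[[0,0,-0.5],[0,0,0]],[[0,0,-0.7],[0,0,0]],[[0,0,-0.7],[0,0,0]]]}}

```text
t: 11.45
tool_pos: [0.5946, 0.0799, 0.2528]
orientation: [2.383, 2.037, 0.014]
force: [-0.2, -0.0, 0.7]
opening: 0.0557
gripper_force: 0.0
```

```bash
python3 -c "
from h import *
snap('scene','s5');snap('top','t5')
a=cv2.imread('pics/s5.png')[200:340,240:400]; b=cv2.imread('pics/t5.png')[170:310,290:450]
f=lambda a:cv2.resize(a,(400,350),interpolation=cv2.INTER_CUBIC)
cv2.imwrite('pics/s5c.png',np.hstack([f(a),f(b)]))"
```

```text
(no output)
```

View pics/s5c.png

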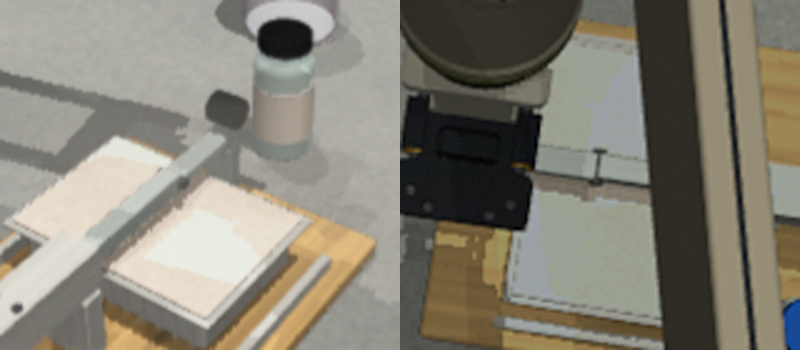

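The left view shows the clamp released and level, with the knob at crop (227,109) just beyond the post, the bar still out and the tray and jar in place. I check the knob pixel against the hooked prediction.

```bash
python3 -c "
from h import *
from g import car
c=load('s5')
print('seen',227/2.5+239.8,109/2.5+199.8)
for y,z in [(.102,.12),(.107,.12),(.097,.12),(.1,.13)]: print(y,z,proj(c,car(-.001,y,z)))
print('start resid',proj(load('scene0'),car(-.001,-.001,.12)),353/2.5+159.7,172/2.5+199.7)"
```

```text
seen 330.6 243.4
0.102 0.12 [[330.92521469 243.63656488]]
0.107 0.12 [[332.23886305 242.51270857]]
0.097 0.12 [[329.60223667 244.76839957]]
0.1 0.13 [[330.39075267 240.18931223]]
start resid [[301.63819255 268.69142075]] 300.9 268.5
```

The knob is within a pixel of the hooked position, so I hand in.

```bash
python3 -c "
from plant import robot
print(robot.close_job())"
```

```text
the job is handed in; nothing more can be done
None
```

The job is handed in, with no verdict returned: the bar was drawn out to its stop at about 15 N with the clamp raised, the hook was lowered behind the post and let go, and the last pictures show it hooked with the tray and shaker unmoved and the arm clear.

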